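# Test the rack conveyor's stop button

### The arm

A 6-joint arm with a two-finger parallel gripper is mounted at the origin on the work surface. World frame = base frame: x ahead of the robot, y to its left, z up, the work surface at z = 0. Lengths are in m, angles in degrees, forces in N, time in s.
With the tool pointing down it reaches from about 0.35 to 0.875 m from the base axis. Payload 4.2 kg.
Tool frame: the origin (TCP) lies at the very end of the fingers, on their centre line; the grasp point (between the pads) lies 19 mm behind it (tcp_to_grasp is the z of the grasp point in the tool frame, in m); z points along the fingers, y is the direction in which the jaws open and shut (so a half turn about z gives the same grasp; the last joint's range is limited). The gripper opens to 87 mm and grips with 3 to 60 N. Pads are 19 mm wide; open, the fingers measure 117 mm over their backs; the gripper's body (75 mm by 190 mm) begins 51 mm behind the grasp point.
Start: joints at [-58.694, 22.042, 0.453, 0, -68.411, -14.817], TCP at [0.177, -0.599, 0.185] pointing down, gripper open.
Joint ranges: [-179.83, 179.83], [-69.29, 118.12], [-61.27, 80.66], [-181.25, 117.63], [-171.15, -9.14], [-177.46, 177.46]. Speed limits (degrees/s): [159.86, 159.86, 180, 180, 180, 180].

### API

Orientations are given as a 3x3 rotation matrix whose columns are the frame's x, y, z axes.
In Python, from station import sense, capture, camera_params, finish_job, tcp_to_grasp gives the robot as it stands.
- The arm moves only by the shell command python3 -m inch 'ROWS'. ROWS is JSON, a list of rows, each an object of numbers: "jaw": the closure in counts, from 0 (fully open) to 255 (shut); "x", "y", "z": the shift along the world's x, y, z normalised to -1 to 1, where 1 is 0.06 m; "ax", "ay", "az": the turn, a rotation vector about the world's x, y, z normalised to -1 to 1, where 1 is 10 degrees. A call has 1 to 12 rows; each row shifts and turns the pose as measured when the row begins; what a row does not reach is not made up. A row lasts 1/8 s, in which the tool goes at most 62.5 mm and 10.7 degrees, less where a joint would pass 70% of its speed; a pose out of reach is approached as far as the arm can. A call with a number of a shift or a turn outside -1 to 1 is refused whole. A call with a gripper value outside its range is refused whole. The fingers move at their own pace and stop on an object; the grip force is fixed at half the most. Time passes only in rows, so rows that do not move let the fingers close. It gives the time, the measured TCP pose, the force and the opening at its end, in the units of the state.
- sense(): the state, without advancing time (a new reading comes with each control period).
- capture(name): name is "scene" or "side" or "wrist"; returns the picture (480x640x3 uint8, red, green, blue); there is no depth.
- camera_params(name): a dict with "vfov" (degrees; the focal length in pixels is half the picture's height over the tangent of half this angle, whatever the lens; pixels are square), "cx", "cy" (the principal point, pixels), "R" (3x3) and "t" (3): a world point X has camera coordinates R X + t. Camera axes: x right, y down, z forward; pixel columns grow to the right and rows downward; lengths in m; the calibration is good to about 2 mm. A picture is of the moment at which its call begins: read the wrist's pose just before it. camera_params takes no time and is no camera call; for the wrist camera it gives the pose at the moment of the call.
- finish_job(): hands the job in, once; it reports no verdict.
The state is a dict: "time_s": time; "joints": joint angles; "joint_velocities": joint speeds; "effort": joint torques, N m; "tcp_pos": TCP position; "ee_rot": TCP orientation; "wrist_force": force on the tool from outside, world axes, zero at the start; "moment": the same for the moment, N m; "gripper_width": opening from 0.0 (shut) to 1.0 (fully open).
Only numpy, scipy, OpenCV 4.12 (cv2) and the standard library are available. Lean on these libraries where they do the work, as an engineer would, in place of code of your own. Each camera call takes 0.05 s, during which the arm holds its last target.

### The job

Do the daily check of the rack conveyor's emergency stop: press its big mushroom button in until it latches, then, with it latched in, push the grip bar on top of it clockwise (seen from above) with your fingertips until it unlatches, and let it spring fully back out and round. Do not pinch the bar, do not press the start button on the other box, and leave the glass, jar, cup and bowl where they stand.

Things in the scene. Friction and masses are not known exactly. Their poses are not given: they have to be found in the camera images.
- stop_station: Grey box 90 x 90 mm and 70 mm tall, fixed to the table on a steel foot plate (120 x 50 mm), carrying the black mushroom stop button. Origin: centre of its underside; the button's axis is the vertical line through it. Its x axis is parallel to the grip bar when the button is not twisted. It may stand on the left or on the right, turned by up to 0.6 rad.
- stop_top (a point): Centre of the top face of the grip bar on the stop button, on the button's axis, 130 mm above the table when out; it moves and turns with the button. x runs along the bar, z up. The bar is 56 mm long (x), 14 mm wide (y), 22 mm tall, flanks vertical. To twist clockwise, push its +x end towards -y, or its -x end towards +y; one side alone is enough.
- stop_cap (a point): Centre of the flat top (52 mm across) of the button's round cap, at the foot of the grip bar, 22 mm below stop_top, same axes. The cap is 60 mm in diameter and 16 mm thick; its underside is 22 mm above the box when out. It springs up 8.5 mm when the latch lets go, so fingertips left closer than that above the latched cap hold it until they leave.
- stop_press (a joint): How far the stop button is pressed in, m: 0 is out, 0.011 is the stop. Pressed beyond about 0.009 it latches and then stays at about 0.0085 when let go. A spring pushes it out, with about 1 N when out and 3.5 N when fully in; pressing it in takes about 4 N (8 to 12 N is ample).
- stop_twist (a joint): Twist of the stop button, rad: 0 at rest, growing clockwise seen from above, end stop at 0.95. A return spring (0.024 N m at 0, 0.06 N m at 0.9 rad) turns it back. Turned beyond about 0.65 the latch lets go.
- bar_push: The two flanks of the grip bar that are pushed to twist it clockwise: its +x end on the +y side and its -x end on the -y side. They are 18 mm tall and begin 4 mm below the bar's top. Origin on the button's axis at the table's height when the button is out; turns with the bar.
- bar_back: The two opposite flanks of the grip bar (+x end on the -y side, -x end on the +y side), same size. Pushing on these and on bar_push at once counts as pinching. Origin as bar_push.
- start_station: A second box like the first, also fixed, with the start button: leave it alone. Origin: centre of its underside.
- start_top (a point): Centre of the top of the start button: a flat round black button, 40 mm diameter, in a steel collar (52 mm), 92 mm above the table, without a grip bar.
- start_button (a joint): How far the start button is pressed in, m: 0 out, 0.006 fully in.
- tumbler: Greenish glass standing upside down, 72 mm diameter at the table, 105 mm tall, loose. Origin: centre of its underside.
- jar: Clear glass jar with a steel lid, 74 mm diameter, 120 mm tall, loose. Origin: centre of its underside.
- steel_cup: Open steel cup, 74 mm diameter at the rim, 85 mm tall, loose. Origin: centre of its underside.
- bowl: White bowl, 120 mm diameter at the rim, 50 mm tall, loose. Origin: centre of its underside.
There are look-alikes about, which are no part of the job. Leave any pink look-alike of the stop_station alone.

How it is judged:
By the outcome, as a careful person would: the job done as asked, in the order asked, and still so for the second after the job is handed in, with the robot touching nothing.
It also fails if it takes over 46 s, if anything falls off the work surface, if the arm or the gripper's body presses on something with over 40 N, if the wrist force passes 120 N, or if a joint passes its speed limit or range.

## Working session

There is one attempt and no reset: what is moved stays moved. The work goes in short steps, Python scripts to look and compute and a shell command to move; the robot and the scene stay as the last step left them, time stands still between calls to the robot, and variables do not carry over. Pictures are saved under pics/ and viewed, and the job is handed in when it is done.

```bash
mkdir -p pics; ls; python3 - <<'E'
from station import *
import cv2
s=sense(); print({k:s[k] for k in ('time_s','tcp_pos','ee_rot','wrist_force','gripper_width')})
for n in ('scene','side'):
    p=camera_params(n); print(n,p)
    cv2.imwrite(f'pics/{n}0.png',cv2.cvtColor(capture(n),cv2.COLOR_RGB2BGR))
print(tcp_to_grasp)
E
```

```text
pics
{'time_s': 0.0, 'tcp_pos': array([ 0.17723402, -0.59861379,  0.18435808]), 'ee_rot': array([[-9.58917553e-01, -2.83684020e-01, -7.09385371e-04],
       [-2.83684893e-01,  9.58915289e-01,  2.08560944e-03],
       [ 8.85864090e-05,  2.20116941e-03, -9.99997573e-01]]), 'wrist_force': array([-0.61835868,  0.67032622, -0.05048376]), 'gripper_width': 1.0024312957235983}
scene {'vfov': 44.34635354594064, 'cx': 321.2072704489471, 'cy': 234.87396216132473, 'R': array([[ 0.82236428,  0.56860667,  0.02008568],
       [ 0.40999969, -0.56775869, -0.71382794],
       [-0.39448351,  0.59526173, -0.70003302]]), 't': array([-0.49111944, -0.15343326,  1.68902699])}
side {'vfov': 54.626913189705085, 'cx': 320.0863548032125, 'cy': 237.8291391800022, 'R': array([[-0.95017463, -0.31137428,  0.01463679],
       [-0.17999706,  0.5097233 , -0.84129853],
       [ 0.25449801, -0.80201509, -0.54037261]]), 't': array([0.54859219, 0.1932864 , 0.97170499])}
-0.0187
```

View pics/scene0.png

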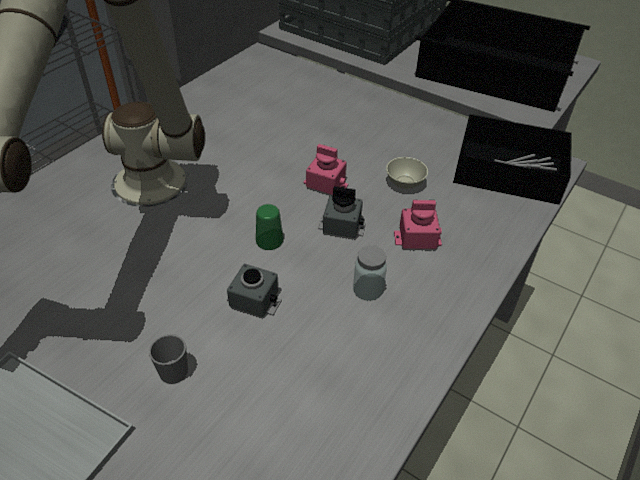

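View pics/side0.png

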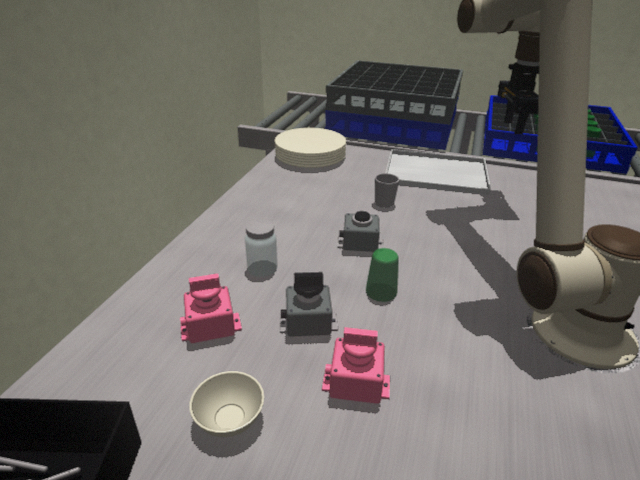

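The candidates are:
- Grey box with black mushroom and bar: scene (343,210), side (309,300). This is the stop_station, because it is grey and black and carries a grip bar.
- Grey box with a flat collar button: scene (253,287), side (362,230). This is the start_station.
- Two pink look-alikes: scene (326,170) and (421,225).

Next I'll confirm the stop_station in an enlarged crop.

```bash
python3 - <<'E'
import cv2,numpy as np
a=cv2.imread('pics/scene0.png')[175:245,305:385]; b=cv2.imread('pics/side0.png')[260:345,265:350]
f=lambda i:np.clip(cv2.resize(i,(400,int(400*i.shape[0]/i.shape[1])),interpolation=cv2.INTER_CUBIC).astype(float)*2.0+10,0,255).astype('u1')
a=f(a);b=f(b);h=max(a.shape[0],b.shape[0]);o=np.zeros((h,800,3),'u1');o[:a.shape[0],:400]=a;o[:b.shape[0],400:]=b
cv2.imwrite('pics/crop1.png',o)
E
```

```text
(no output)
```

View pics/crop1.png

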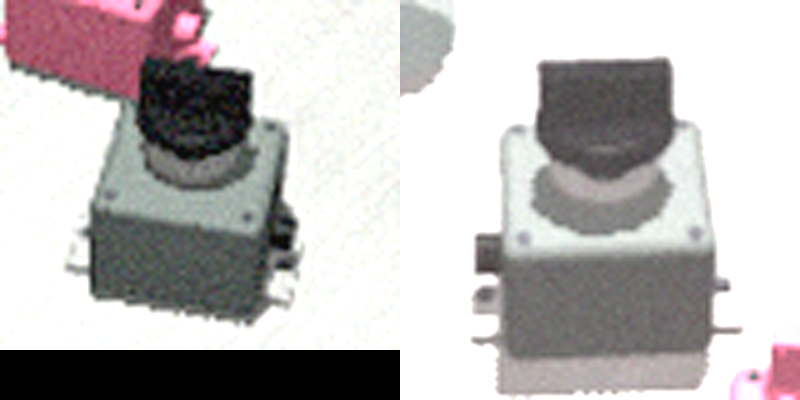

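Confirmed: the grey box in the crop has a black mushroom with a grip bar. Its box-top corners and bar edges are visible in both views. I'll cast those corners onto z=0.07 and triangulate the bar's top.

```bash
cat > h.py <<'E'
import numpy as np
def ray(p,uv):
    f=240/np.tan(np.radians(p['vfov']/2)); R=np.array(p['R']);t=np.array(p['t'])
    d=R.T@np.array([(uv[0]-p['cx'])/f,(uv[1]-p['cy'])/f,1.]); return -R.T@t,d/np.linalg.norm(d)
def onz(p,uv,z):
    o,d=ray(p,uv); return (o+d*(z-o[2])/d[2])
def proj(p,X):
    f=240/np.tan(np.radians(p['vfov']/2)); c=np.array(p['R'])@X+p['t']; return np.array([p['cx']+f*c[0]/c[2],p['cy']+f*c[1]/c[2]])
E
python3 - <<'E'
from station import *
from h import *
P={n:camera_params(n) for n in('scene','side')}
side=[(265+x/4.706,260+y/4.706) for x,y in [(503,128),(697,122),(714,250),(503,256)]]
sc=[(305+x/5,175+y/5) for x,y in [(92,208),(268,237),(290,123),(132,100)]]
for n,c in(('side',side),('scene',sc)):
    q=np.array([onz(P[n],u,.07) for u in c]); print(n,q.round(4).tolist(),'centre',q.mean(0).round(4))
    for i in range(4):
        d=q[(i+1)%4]-q[i]; print(np.linalg.norm(d).round(4),np.degrees(np.arctan2(d[1],d[0])).round(1))
b=[(265+x/4.706,260+y/4.706) for x,y in [(139,60),(270,60)]]
b2=[(305+x/5,175+y/5) for x,y in [(143,58),(252,70)]]
for n,c in(('side',b),('scene',b2)):
    q=np.array([onz(P[n],u,.13) for u in c]);d=q[1]-q[0];print(n,q.round(4).tolist(),q.mean(0).round(4),np.linalg.norm(d),np.degrees(np.arctan2(d[1],d[0])))
# others
for n,l,uv,z in [('scene','tumbler top',(267,209),.105),('side','tumbler top',(384,255),.105),('scene','jar top',(371,256),.12),('side','jar top',(259,230),.12),('scene','start',(254,276),.092),('side','start',(362,216),.092)]:
    print(n,l,onz(P[n],uv,z).round(3))
for n,l,uv in [('scene','pinkA top',(327,150)),('side','pinkA top',(361,334)),('scene','pinkB',(425,204)),('side','pinkB',(205,281))]:
    print(n,l,onz(P[n],uv,.13).round(3))
E
```

```text
side [[0.4344, 0.092, 0.07], [0.3533, 0.0593, 0.07], [0.3339, 0.1419, 0.07], [0.4158, 0.1741, 0.07]] centre [0.3844 0.1168 0.07  ]
0.0874 -158.0
0.0849 103.3
0.088 21.5
0.0842 -77.2
scene [[0.5292, 0.1056, 0.07], [0.6132, 0.1398, 0.07], [0.5761, 0.2207, 0.07], [0.4987, 0.1873, 0.07]] centre [0.5543 0.1634 0.07  ]
0.0907 22.2
0.089 114.6
0.0843 -156.7
0.0872 -69.5
side [[0.5754, 0.1726, 0.13], [0.524, 0.1547, 0.13]] [0.5497 0.1636 0.13  ] 0.054498183708744964 -160.74357632258005
scene [[0.5226, 0.1583, 0.13], [0.5722, 0.1828, 0.13]] [0.5474 0.1705 0.13  ] 0.05532722687649899 26.257819249592732
scene tumbler top [0.421 0.015 0.105]
side tumbler top [0.427 0.018 0.105]
scene jar top [0.721 0.015 0.12 ]
side jar top [0.714 0.036 0.12 ]
scene start [ 0.528 -0.167  0.092]
side start [ 0.517 -0.153  0.092]
scene pinkA top [0.422 0.276 0.13 ]
side pinkA top [0.412 0.294 0.13 ]
scene pinkB [0.741 0.235 0.13 ]
side pinkB [0.727 0.253 0.13 ]
```

```bash
python3 - <<'E'
from station import *
from h import *
P={n:camera_params(n) for n in('scene','side')}
side=[(265+(x-400)/4.706,260+y/4.706) for x,y in [(503,128),(697,122),(714,250),(503,256)]]
q=np.array([onz(P['side'],u,.07) for u in side]); print(q.round(4).tolist(),q.mean(0).round(4))
for i in range(4):
    d=q[(i+1)%4]-q[i]; print(np.linalg.norm(d).round(4),np.degrees(np.arctan2(d[1],d[0])).round(1))
for n in P: print(n,(-np.array(P[n]['R']).T@P[n]['t']).round(2))
E
```

```text
[[0.6018, 0.1503, 0.07], [0.5221, 0.1181, 0.07], [0.4904, 0.1961, 0.07], [0.5712, 0.2278, 0.07]] [0.5464 0.1731 0.07  ]
0.086 -158.0
0.0842 112.1
0.0868 21.5
0.0834 -68.4
scene [ 1.13 -0.81  1.08]
side [0.31 0.85 0.68]
```

Averaging the two views puts the button axis at about (0.549, 0.168). The bar lies along 22°, and bar length (55 mm) and box sides (84–91 mm) match the given sizes. I'll move high towards it with the jaws shutting, then refine with the wrist camera.

```bash
python3 -m inch '[{"z":0.8,"jaw":255},{"x":0.43,"y":0.9,"z":0.6,"jaw":255},{"x":0.43,"y":0.9,"jaw":255},{"x":0.43,"y":0.9,"jaw":255},{"x":0.43,"y":0.9,"jaw":255},{"x":0.43,"y":0.9,"jaw":255},{"x":0.43,"y":0.9,"jaw":255},{"x":0.43,"y":0.9,"jaw":255},{"x":0.43,"y":0.9,"jaw":255},{"x":0.43,"y":0.9,"jaw":255},{"x":0.43,"y":0.9,"jaw":255},{"jaw":255}]'
```

```text
$[0]: bad value
```

```bash
python3 -m inch '[{"x":0,"y":0,"z":0.8,"ax":0,"ay":0,"az":0,"jaw":255}]'
```

```text
time_s: 0.22
tcp_pos: [0.1762, -0.5959, 0.2279]
ee_rot: [[-0.959, -0.283, -0.005], [-0.283, 0.959, 0.013], [0.001, 0.014, -1.0]]
wrist_force: [0.5, -0.3, 1.1]
gripper_width: 0.949
```

All keys are required in every row.

```bash
python3 -m inch '[{"x":0.43,"y":0.9,"z":0.3,"ax":0,"ay":0,"az":0,"jaw":255},{"x":0.43,"y":0.9,"z":0.2,"ax":0,"ay":0,"az":0,"jaw":255},{"x":0.43,"y":0.9,"z":0,"ax":0,"ay":0,"az":0,"jaw":255},{"x":0.43,"y":0.9,"z":0,"ax":0,"ay":0,"az":0,"jaw":255},{"x":0.43,"y":0.9,"z":0,"ax":0,"ay":0,"az":0,"jaw":255},{"x":0.43,"y":0.9,"z":0,"ax":0,"ay":0,"az":0,"jaw":255},{"x":0.43,"y":0.9,"z":0,"ax":0,"ay":0,"az":0,"jaw":255},{"x":0.43,"y":0.9,"z":0,"ax":0,"ay":0,"az":0,"jaw":255},{"x":0.43,"y":0.9,"z":0,"ax":0,"ay":0,"az":0,"jaw":255},{"x":0.43,"y":0.9,"z":0,"ax":0,"ay":0,"az":0,"jaw":255}]'
```

```text
time_s: 1.48
tcp_pos: [0.4364, -0.0434, 0.2587]
ee_rot: [[-0.961, -0.276, -0.002], [-0.276, 0.961, 0.01], [-0.001, 0.01, -1.0]]
wrist_force: [1.2, -0.6, 0.6]
gripper_width: 0.005
```

```bash
python3 -m inch '[{"x":0.45,"y":0.85,"z":0,"ax":0,"ay":0,"az":0.3,"jaw":255},{"x":0.45,"y":0.85,"z":0,"ax":0,"ay":0,"az":0.3,"jaw":255},{"x":0.45,"y":0.85,"z":0,"ax":0,"ay":0,"az":0,"jaw":255},{"x":0,"y":0,"z":0,"ax":0,"ay":0,"az":0,"jaw":255}]'
python3 - <<'E'
from station import *
import cv2,pickle
p=camera_params('wrist');i=capture('wrist');pickle.dump(p,open('w1.pkl','wb'))
cv2.imwrite('pics/w1.png',cv2.cvtColor(i,cv2.COLOR_RGB2BGR)); print(p, sense()['tcp_pos'])
E
```

```text
time_s: 1.98
tcp_pos: [0.5189, 0.1187, 0.2567]
ee_rot: [[-0.924, -0.383, -0.006], [-0.383, 0.924, 0.009], [0.002, 0.011, -1.0]]
wrist_force: [-0.2, -1.2, -0.3]
gripper_width: 0.007
{'vfov': 68.20625559785842, 'cx': 315.0685646547366, 'cy': 238.90081937111563, 'R': array([[-0.38333798,  0.92353346,  0.01174452],
       [ 0.88968918,  0.36581585,  0.27318845],
       [ 0.24800234,  0.11517248, -0.96188884]]), 't': array([ 0.08575638, -0.55744097,  0.31604819])} [0.51808859 0.11720841 0.25697793]
```

View pics/w1.png

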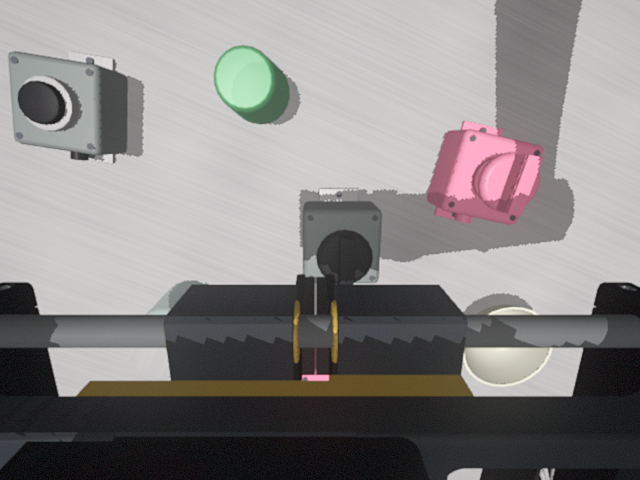

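The wrist view shows the stop box at (342,242) with its cap at (344,257). The start box is far left at (60,100), and the tumbler is at (250,85). I'll enlarge it to measure the cap and bar.

```bash
python3 - <<'E'
import cv2,numpy as np
a=cv2.imread('pics/w1.png')[190:295,290:395]
o=np.clip(cv2.resize(a,(595,595),interpolation=cv2.INTER_CUBIC).astype(float)*2.2+10,0,255).astype('u1')
g=cv2.cvtColor(a,cv2.COLOR_BGR2GRAY)
cv2.imwrite('pics/w1c.png',o)
E
```

```text
(no output)
```

View pics/w1c.png

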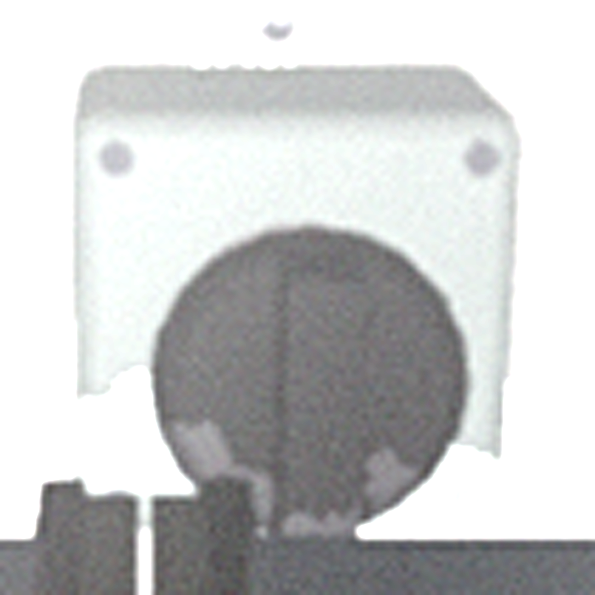

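```bash
python3 - <<'E'
from h import *
import pickle
p=pickle.load(open('w1.pkl','rb'))
L=lambda x,y:(290+(x+.5)/5.667-.5,190+(y+.5)/5.667-.5)
print(onz(p,L(310.5,382),.1),onz(p,L(310.5,382),.098))
q=[onz(p,L(*u),.1) for u in [(153,382),(468,382)]];print(np.linalg.norm(q[1]-q[0]))
q=[onz(p,L(*u),.07) for u in [(116,158),(482,158),(78,130),(518,130)]]; print(q)
for a,b in((0,1),(2,3)):
    d=q[b]-q[a];print(np.linalg.norm(d),np.degrees(np.arctan2(d[1],d[0])))
# bar left edge
q=[onz(p,L(*u),.13) for u in [(280,262),(276,480)]];d=q[1]-q[0];print(q,np.degrees(np.arctan2(d[1],d[0])))
E
```

```text
[0.54863507 0.16719221 0.1       ] [0.54918782 0.1676362  0.098     ]
0.05890265907540557
[array([0.52903809, 0.11981763, 0.07      ]), array([0.50164856, 0.18628819, 0.07      ]), array([0.52669633, 0.11083805, 0.07      ]), array([0.49388376, 0.19043109, 0.07      ])]
0.07189243286449568 112.39435283625525
0.0860913249786731 112.40411248971138
[array([0.52282405, 0.14718259, 0.13      ]), array([0.55902117, 0.16223908, 0.13      ])] 22.585276896718156
```

The wrist view gives the axis at (0.549, 0.1675) with the bar along 22.4°. The cap diameter measures 59 mm against 60 mm given, so it agrees with the averaged views. I'll move over the axis and descend.

```bash
python3 -m inch '[{"x":0.52,"y":0.84,"z":0,"ax":0,"ay":0,"az":0,"jaw":255},{"x":0,"y":0,"z":-0.8,"ax":0,"ay":0,"az":0,"jaw":255},{"x":0,"y":0,"z":-0.8,"ax":0,"ay":0,"az":0,"jaw":255},{"x":0,"y":0,"z":0,"ax":0,"ay":0,"az":0,"jaw":255}]'
```

```text
time_s: 2.52
tcp_pos: [0.5485, 0.1646, 0.1604]
ee_rot: [[-0.926, -0.378, -0.005], [-0.378, 0.926, 0.009], [0.001, 0.01, -1.0]]
wrist_force: [0.5, 0.1, 0.0]
gripper_width: 0.002
```

```bash
python3 -m inch '[{"x":0,"y":0.05,"z":-0.3,"ax":0,"ay":0,"az":0,"jaw":255},{"x":0,"y":0,"z":-0.1,"ax":0,"ay":0,"az":0,"jaw":255},{"x":0,"y":0,"z":0,"ax":0,"ay":0,"az":0,"jaw":255}]'
```

```text
time_s: 2.9
tcp_pos: [0.5516, 0.1664, 0.1428]
ee_rot: [[-0.926, -0.378, 0.005], [-0.377, 0.926, 0.012], [-0.009, 0.009, -1.0]]
wrist_force: [0.2, 0.6, -0.2]
gripper_width: 0.008
```

```bash
python3 - <<'E'
from station import *
import cv2,numpy as np
o=np.zeros((480,800,3),'u1')
a=cv2.cvtColor(capture('scene'),cv2.COLOR_RGB2BGR)[140:250,290:400]; b=cv2.cvtColor(capture('side'),cv2.COLOR_RGB2BGR)[230:340,260:370]
for k,i in enumerate((a,b)): o[:400,400*k:400*k+400]=np.clip(cv2.resize(i,(400,400)).astype(float)*1.8+10,0,255)
cv2.imwrite('pics/c2.png',o)
E
```

```text
(no output)
```

View pics/c2.png

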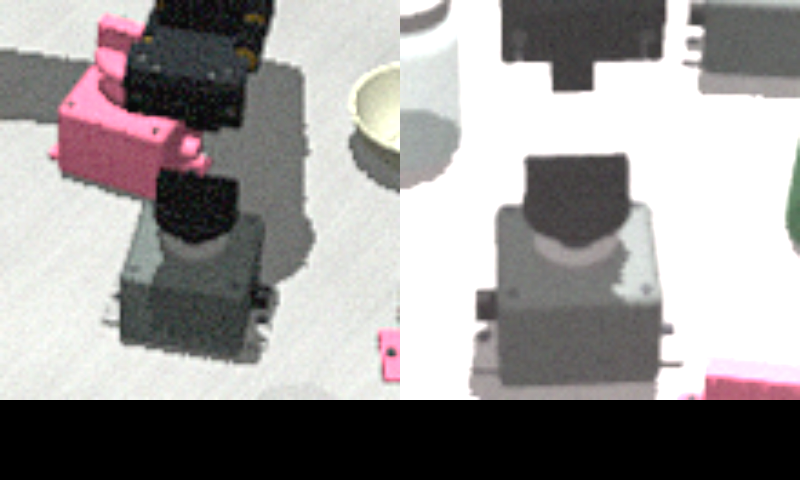

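```bash
python3 - <<'E'
from station import *
from h import *
s=sense();T=s['tcp_pos'];print(T)
for n,(x0,y0) in (('scene',(290,140)),('side',(260,230))):
    p=camera_params(n)
    for X in (T,np.array([.549,.1675,.13])):
        u=proj(p,X); print(n,u.round(1),((u-[x0,y0])*3.636).round())
E
```

```text
[0.55170233 0.16665431 0.14286974]
scene [345.3 185.3] [201. 165.]
scene [344.4 188.7] [198. 177.]
side [307.  268.1] [171. 139.]
side [308.1 273.9] [175. 160.]
```

```bash
python3 - <<'E'
from station import *
import cv2,numpy as np
cv2.imwrite('pics/s3.png',cv2.convertScaleAbs(cv2.cvtColor(capture('side'),cv2.COLOR_RGB2BGR),alpha=1.8,beta=20))
cv2.imwrite('pics/w3.png',cv2.convertScaleAbs(cv2.cvtColor(capture('wrist'),cv2.COLOR_RGB2BGR),alpha=1.5,beta=20))
print(sense()['tcp_pos'],sense()['time_s'])
E
```

```text
[0.55129369 0.16672231 0.14213918] 3.1
```

View pics/s3.png

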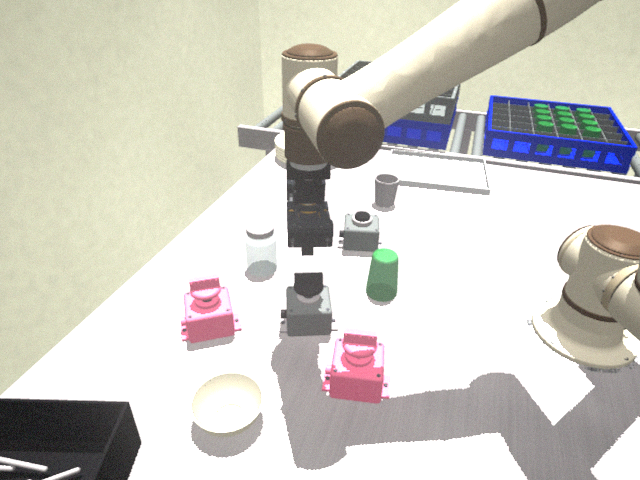

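View pics/w3.png

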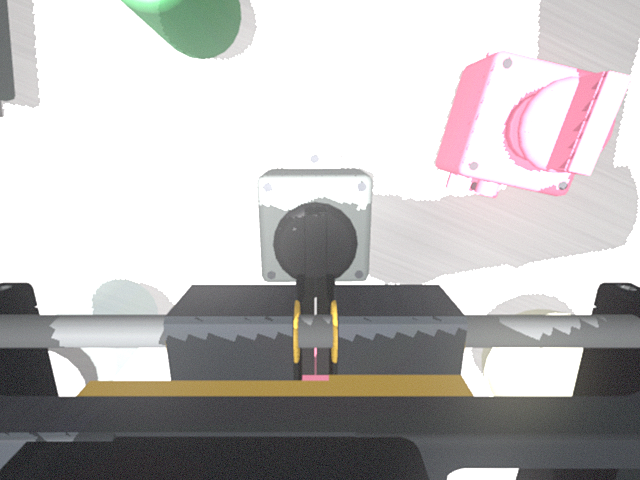

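```bash
python3 - <<'E'
from station import *
from h import *
s=sense();T=s['tcp_pos'];p=camera_params('wrist');R=s['ee_rot']
for d in (0,.01,.02,.03,.04): print(d,proj(p,T-R[:,2]*d).round(1))
print(R.round(4).tolist())
print('axis', [proj(p,np.array([.549,.1675,z])).round(1) for z in (.1,.13)])
print('cap from px',onz(p,(316,243),.1))
E
```

```text
0 [314.1 268.6]
0.01 [314.1 274.9]
0.02 [314.1 281.7]
0.03 [314.1 289.3]
0.04 [314.  297.8]
[[-0.926, -0.3776, 0.0039], [-0.3775, 0.9259, 0.0117], [-0.008, 0.0094, -0.9999]]
axis [array([315.9, 244.7]), array([316.5, 258.9])]
cap from px [0.54783398 0.16710821 0.1       ]
```

```bash
python3 - <<'E'
from station import *
from h import *
import cv2
s=cv2.imread('pics/s3.png')[225:285,275:345]; w=cv2.imread('pics/w3.png')[225:325,265:365]
o=np.zeros((400,800,3),'u1'); o[:343,:400]=cv2.resize(s,(400,343)); o[:,400:]=cv2.resize(w,(400,400))
cv2.imwrite('pics/c4.png',cv2.convertScaleAbs(o,alpha=.9))
st=sense();T=st['tcp_pos'];R=st['ee_rot']
for d in (0,.01,.02,.03,.04,.07): print(d,*[proj(camera_params(n),T-R[:,2]*d).round(1) for n in('side','scene')])
E
```

```text
0 [307.2 268.5] [345.2 185.4]
0.01 [307.2 264.3] [345.3 182.3]
0.02 [307.2 260. ] [345.5 179.2]
0.03 [307.3 255.7] [345.7 176.1]
0.04 [307.3 251.3] [345.8 172.9]
0.07 [307.4 237.9] [346.3 163.2]
```

View pics/c4.png

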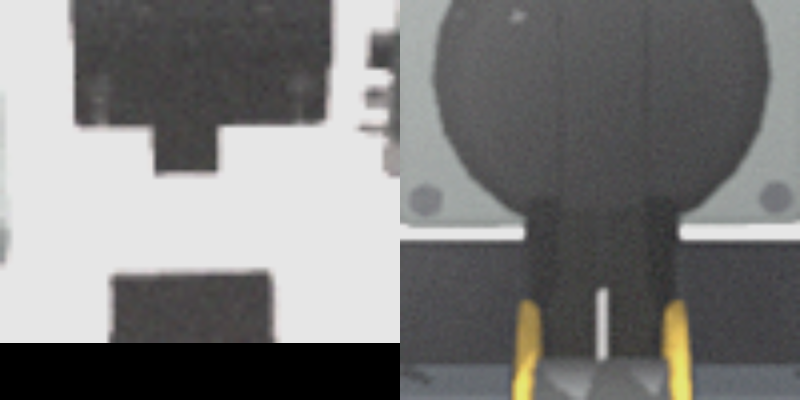

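```bash
python3 - <<'E'
from station import *
from h import *
import cv2
T=np.array([0.17723402,-0.59861379,0.18435808]); R=np.array([[-9.58917553e-01,-2.83684020e-01,-7.09385371e-04],[-2.83684893e-01,9.58915289e-01,2.08560944e-03],[8.85864090e-05,2.20116941e-03,-9.99997573e-01]])
p=camera_params('side')
i=cv2.imread('pics/side0.png')
for sgn in(-1,1):
  for d in(0,.03): print(sgn,d,proj(p,T+R[:,1]*.0435*sgn-R[:,2]*d).round(1))
print(proj(camera_params('scene'),T))
c=cv2.convertScaleAbs(cv2.resize(i[30:180,450:600],(600,600)),alpha=2.5,beta=20)
for sgn in(-1,1):
  u=(proj(p,T+R[:,1]*.0435*sgn)-[450,30])*4; cv2.circle(c,tuple(int(v) for v in u),4,(0,0,255),1)
cv2.imwrite('pics/c5.png',c)
E
```

```text
-1 0 [505.  133.4]
-1 0.03 [507.2 123.9]
1 0 [514.1 143.8]
1 0.03 [516.6 133.9]
[-33.06576923 301.10179275]
```

View pics/c5.png

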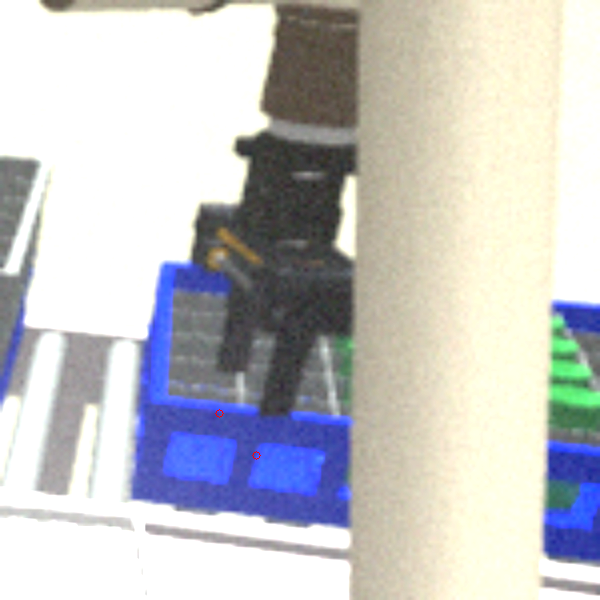

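The reported TCP lies about 30–35 mm beyond the visible fingertips. The same offset shows in the start picture and in the wrist view, while sideways they agree. I'll trust contact force rather than the reported z: descend in small guarded steps and calibrate on the bar top, which is known to be at 0.130.

```bash
python3 -m inch '[{"x":-0.04,"y":0.01,"z":-0.2,"ax":0,"ay":0,"az":0,"jaw":255},{"x":0,"y":0,"z":-0.15,"ax":0,"ay":0,"az":0,"jaw":255},{"x":0,"y":0,"z":0,"ax":0,"ay":0,"az":0,"jaw":255}]'; python3 -m inch '[{"x":0,"y":0,"z":-0.1,"ax":0,"ay":0,"az":0,"jaw":255},{"x":0,"y":0,"z":0,"ax":0,"ay":0,"az":0,"jaw":255}]'; python3 - <<'E'
from station import *
import cv2,numpy as np
o=np.zeros((400,800,3),'u1')
a=cv2.cvtColor(capture('scene'),cv2.COLOR_RGB2BGR)[140:250,290:400]; b=cv2.cvtColor(capture('side'),cv2.COLOR_RGB2BGR)[230:340,260:370]
for k,i in enumerate((a,b)): o[:400,400*k:400*k+400]=np.clip(cv2.resize(i,(400,400)).astype(float)*1.8+10,0,255)
cv2.imwrite('pics/c6.png',o)
E
```

```text
time_s: 3.48
tcp_pos: [0.5485, 0.1673, 0.1199]
ee_rot: [[-0.926, -0.378, 0.004], [-0.378, 0.926, 0.012], [-0.008, 0.009, -1.0]]
wrist_force: [-0.5, 0.0, 0.2]
gripper_width: 0.014
time_s: 3.72
tcp_pos: [0.5485, 0.1674, 0.1132]
ee_rot: [[-0.926, -0.378, 0.003], [-0.378, 0.926, 0.011], [-0.007, 0.009, -1.0]]
wrist_force: [0.3, 0.4, 0.1]
gripper_width: 0.012
```

View pics/c6.png

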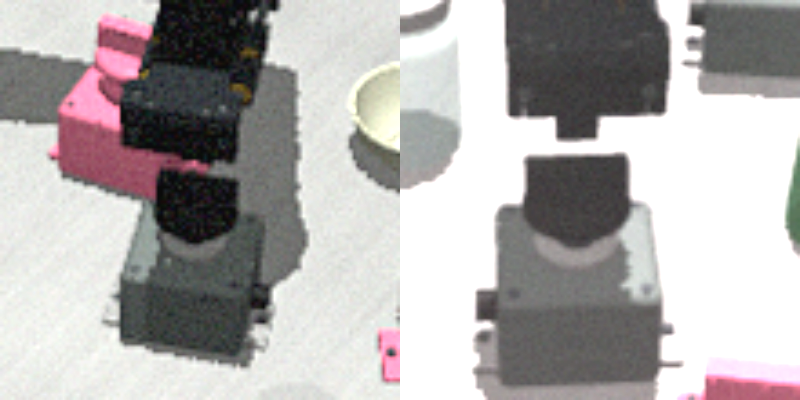

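The fingertips are still about 12–15 mm above the bar with reported z at 0.113 and no contact, so the z offset is real. I'll continue guarded.

```bash
python3 -m inch '[{"x":0,"y":0,"z":-0.12,"ax":0,"ay":0,"az":0,"jaw":255},{"x":0,"y":0,"z":0,"ax":0,"ay":0,"az":0,"jaw":255}]'; python3 -m inch '[{"x":0,"y":0,"z":-0.04,"ax":0,"ay":0,"az":0,"jaw":255},{"x":0,"y":0,"z":0,"ax":0,"ay":0,"az":0,"jaw":255}]';python3 -m inch '[{"x":0,"y":0,"z":-0.04,"ax":0,"ay":0,"az":0,"jaw":255},{"x":0,"y":0,"z":0,"ax":0,"ay":0,"az":0,"jaw":255}]'
```

```text
time_s: 4.08
tcp_pos: [0.5491, 0.1677, 0.1065]
ee_rot: [[-0.926, -0.378, 0.005], [-0.378, 0.926, 0.012], [-0.009, 0.009, -1.0]]
wrist_force: [0.2, 0.4, -1.0]
gripper_width: 0.005
time_s: 4.32
tcp_pos: [0.5493, 0.1677, 0.104]
ee_rot: [[-0.926, -0.378, 0.005], [-0.378, 0.926, 0.012], [-0.01, 0.009, -1.0]]
wrist_force: [-0.6, 0.2, -0.2]
gripper_width: 0.004
time_s: 4.58
tcp_pos: [0.5493, 0.1677, 0.1016]
ee_rot: [[-0.926, -0.378, 0.006], [-0.378, 0.926, 0.012], [-0.01, 0.009, -1.0]]
wrist_force: [0.3, 0.1, -1.0]
gripper_width: 0.002
```

```bash
for i in 1; do python3 -m inch '[{"x":0,"y":0,"z":-0.04,"ax":0,"ay":0,"az":0,"jaw":255},{"x":0,"y":0,"z":0,"ax":0,"ay":0,"az":0,"jaw":255}]'; done | grep -E 'tcp|force'; python3 -m inch '[{"x":0,"y":0,"z":-0.04,"ax":0,"ay":0,"az":0,"jaw":255},{"x":0,"y":0,"z":0,"ax":0,"ay":0,"az":0,"jaw":255}]' | grep -E 'tcp|force'; python3 -m inch '[{"x":0,"y":0,"z":-0.04,"ax":0,"ay":0,"az":0,"jaw":255},{"x":0,"y":0,"z":0,"ax":0,"ay":0,"az":0,"jaw":255}]' | grep -E 'tcp|force'
```

```text
tcp_pos: [0.5494, 0.1677, 0.0991]
wrist_force: [-0.1, 0.7, -0.9]
tcp_pos: [0.5494, 0.1677, 0.0965]
wrist_force: [0.6, 0.1, 0.6]
tcp_pos: [0.5493, 0.1677, 0.0939]
wrist_force: [0.4, 0.3, -0.1]
```

```bash
python3 -m inch '[{"x":0,"y":0,"z":-0.04,"ax":0,"ay":0,"az":0,"jaw":255},{"x":0,"y":0,"z":0,"ax":0,"ay":0,"az":0,"jaw":255}]' | grep -E 'tcp|force'; python3 - <<'E'
from station import *
import cv2,numpy as np
o=np.zeros((400,800,3),'u1')
a=cv2.cvtColor(capture('scene'),cv2.COLOR_RGB2BGR)[140:250,290:400]; b=cv2.cvtColor(capture('side'),cv2.COLOR_RGB2BGR)[230:340,260:370]
for k,i in enumerate((a,b)): o[:400,400*k:400*k+400]=np.clip(cv2.resize(i,(400,400)).astype(float)*1.8+10,0,255)
cv2.imwrite('pics/c7.png',o); print([sense()['wrist_force'].round(1) for _ in range(3)])
E
```

```text
tcp_pos: [0.5497, 0.1679, 0.0919]
wrist_force: [0.0, 0.3, 1.2]
[array([-0.5, -0.1,  1.6]), array([-0.5, -0.1,  1.6]), array([-0.5, -0.1,  1.6])]
```

View pics/c7.png

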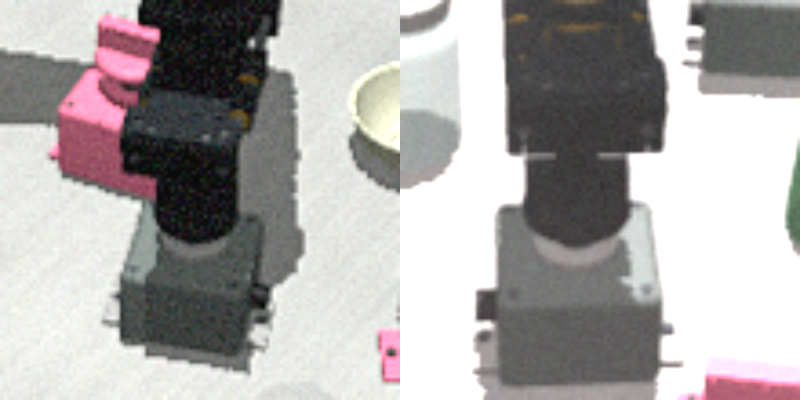

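The fingertips have just met the bar top: force is about +1.5 N at reported z = 0.092, so the z offset is about 38 mm. Now I'll press.

```bash
python3 -m inch '[{"x":0,"y":0,"z":-0.05,"ax":0,"ay":0,"az":0,"jaw":255},{"x":0,"y":0,"z":-0.03,"ax":0,"ay":0,"az":0,"jaw":255}]' | grep -E 'tcp|force'; python3 -m inch '[{"x":0,"y":0,"z":-0.04,"ax":0,"ay":0,"az":0,"jaw":255},{"x":0,"y":0,"z":0,"ax":0,"ay":0,"az":0,"jaw":255}]' | grep -E 'tcp|force'; python3 -m inch '[{"x":0,"y":0,"z":-0.03,"ax":0,"ay":0,"az":0,"jaw":255},{"x":0,"y":0,"z":0,"ax":0,"ay":0,"az":0,"jaw":255}]' | grep -E 'tcp|force'
```

```text
tcp_pos: [0.5498, 0.1679, 0.0878]
wrist_force: [-0.9, -0.8, 2.9]
tcp_pos: [0.5498, 0.1679, 0.085]
wrist_force: [-0.0, 0.5, 1.0]
tcp_pos: [0.5499, 0.1679, 0.0833]
wrist_force: [-1.1, 0.1, 3.6]
```

```bash
python3 -m inch '[{"x":0,"y":0,"z":-0.03,"ax":0,"ay":0,"az":0,"jaw":255},{"x":0,"y":0,"z":0,"ax":0,"ay":0,"az":0,"jaw":255}]' | grep -E 'tcp|force';python3 -m inch '[{"x":0,"y":0,"z":-0.03,"ax":0,"ay":0,"az":0,"jaw":255},{"x":0,"y":0,"z":0,"ax":0,"ay":0,"az":0,"jaw":255}]' | grep -E 'tcp|force'
```

```text
tcp_pos: [0.55, 0.1679, 0.0824]
wrist_force: [-1.5, -0.1, 4.0]
tcp_pos: [0.5501, 0.1679, 0.0825]
wrist_force: [-2.2, -0.5, 3.1]
```

```bash
python3 -m inch '[{"x":0,"y":0,"z":-0.1,"ax":0,"ay":0,"az":0,"jaw":255}]' | grep -E 'tcp|force';python3 -m inch '[{"x":0,"y":0,"z":-0.1,"ax":0,"ay":0,"az":0,"jaw":255}]' | grep -E 'tcp|force'
```

```text
tcp_pos: [0.5518, 0.168, 0.0817]
wrist_force: [-13.9, -0.9, 43.2]
tcp_pos: [0.5522, 0.1679, 0.0818]
wrist_force: [-15.5, -0.5, 36.5]
```

The end stop is reached at reported z = 0.082, with the force rising to about 40 N on the fingertips, so it should be latched. I'll lift and check.

```bash
python3 -m inch '[{"x":0,"y":0,"z":0.3,"ax":0,"ay":0,"az":0,"jaw":255},{"x":0,"y":0,"z":0.4,"ax":0,"ay":0,"az":0,"jaw":255},{"x":0,"y":0,"z":0,"ax":0,"ay":0,"az":0,"jaw":255}]'; python3 - <<'E'
from station import *
import cv2,numpy as np
o=np.zeros((400,800,3),'u1')
a=cv2.cvtColor(capture('scene'),cv2.COLOR_RGB2BGR)[140:250,290:400]; b=cv2.cvtColor(capture('side'),cv2.COLOR_RGB2BGR)[230:340,260:370]
for k,i in enumerate((a,b)): o[:400,400*k:400*k+400]=np.clip(cv2.resize(i,(400,400)).astype(float)*1.8+10,0,255)
cv2.imwrite('pics/c8.png',o); print(sense()['wrist_force'])
E
```

```text
time_s: 7.55
tcp_pos: [0.5526, 0.1686, 0.1251]
ee_rot: [[-0.923, -0.384, 0.018], [-0.384, 0.923, 0.013], [-0.021, 0.005, -1.0]]
wrist_force: [-0.4, 0.6, 0.2]
gripper_width: 0.002
[-0.2273235   0.60576501 -0.97153847]
```

View pics/c8.png

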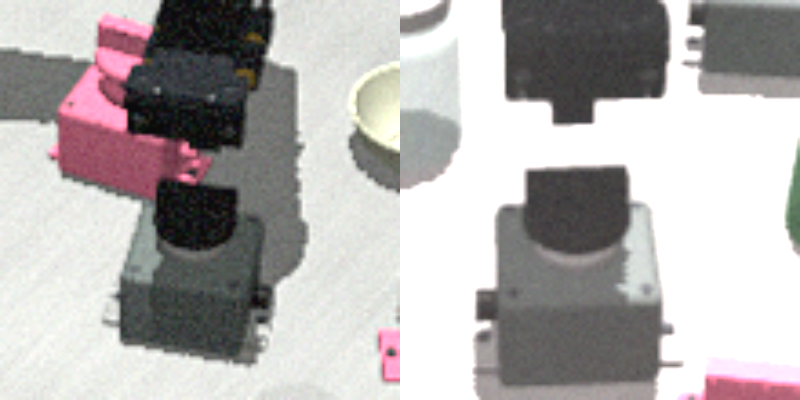

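Latched: the bar top stayed down by about 13 crop pixels in the side view, which is about 8 mm. Now I'll work out the clockwise push arc for the shut fingertips on the +x end, +y flank, with tips at real z ≈ 0.112 (reported 0.0755).

```bash
python3 - <<'E'
import numpy as np
C=np.array([.549,.1675])
def p(th,s,o):
    a=np.radians(22.4-th);u=np.array([np.cos(a),np.sin(a)]);n=np.array([-u[1],u[0]]);return C+s*u+o*n
print('start',p(0,.019,.029))
prev=p(0,.019,.023);print(prev.round(4), ((prev-p(0,.019,.029))/.06).round(3))
for th in range(10,61,10):
    q=p(th,.019,.023);print(th,q.round(4),((q-prev)/.06).round(3));prev=q
E
python3 -m inch '[{"x":0.07,"y":0.54,"z":0,"ax":-0.07,"ay":0.1,"az":0,"jaw":255},{"x":0,"y":0,"z":0,"ax":0,"ay":0,"az":0,"jaw":255}]'
```

```text
start [0.55551533 0.20155217]
[0.5578 0.196 ] [ 0.038 -0.092]
10 [0.5626 0.194 ] [ 0.08  -0.033]
20 [0.567  0.1913] [ 0.073 -0.046]
30 [0.5709 0.1878] [ 0.064 -0.058]
40 [0.5741 0.1837] [ 0.053 -0.068]
50 [0.5765 0.1791] [ 0.04  -0.077]
60 [0.5781 0.1741] [ 0.027 -0.083]
time_s: 7.9
tcp_pos: [0.5536, 0.1996, 0.1192]
ee_rot: [[-0.924, -0.382, -0.01], [-0.382, 0.924, -0.004], [0.011, -0.0, -1.0]]
wrist_force: [0.3, -0.4, -0.3]
gripper_width: 0.008
```

```bash
python3 -m inch '[{"x":0.03,"y":0.05,"z":-0.4,"ax":0,"ay":0,"az":0,"jaw":255},{"x":0,"y":0,"z":-0.15,"ax":0,"ay":0,"az":0,"jaw":255},{"x":0,"y":0,"z":0,"ax":0,"ay":0,"az":0,"jaw":255}]'; python3 - <<'E'
from station import *
import cv2,numpy as np
o=np.zeros((400,800,3),'u1')
a=cv2.cvtColor(capture('wrist'),cv2.COLOR_RGB2BGR)[190:310,255:375]; b=cv2.cvtColor(capture('side'),cv2.COLOR_RGB2BGR)[230:340,260:370]
for k,i in enumerate((a,b)): o[:400,400*k:400*k+400]=np.clip(cv2.resize(i,(400,400)).astype(float)*1.8+10,0,255)
cv2.imwrite('pics/c9.png',o); print(sense()['wrist_force'])
E
```

```text
time_s: 8.28
tcp_pos: [0.5536, 0.2009, 0.0821]
ee_rot: [[-0.924, -0.382, -0.015], [-0.382, 0.924, -0.007], [0.017, -0.001, -1.0]]
wrist_force: [0.0, 0.5, 0.4]
gripper_width: 0.006
[-0.39119812  0.04073046  0.23977754]
```

View pics/c9.png

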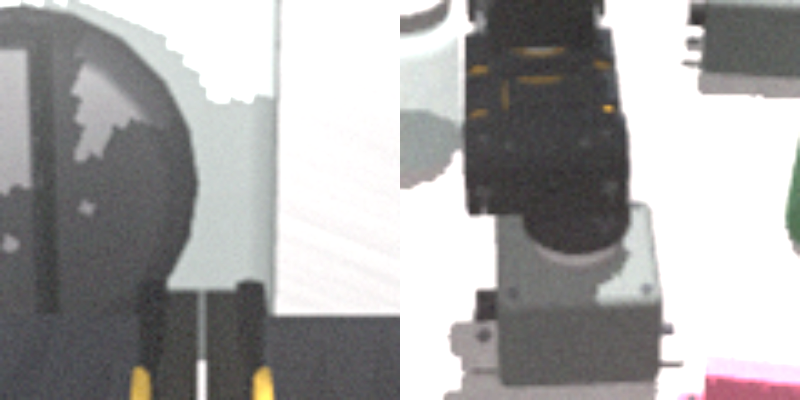

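Finger pair measures about 21 mm thick in the wrist view (39 px wide, 11–13 mm gap to the bar). I'll lower to working height and approach the flank, with contact offset about 17.5 mm.

```bash
python3 -m inch '[{"x":0.03,"y":0.0,"z":-0.11,"ax":0.04,"ay":-0.08,"az":0,"jaw":255},{"x":0,"y":0,"z":0,"ax":0,"ay":0,"az":0,"jaw":255}]'; python3 - <<'E'
import numpy as np
from station import sense
C=np.array([.549,.1675])
def p(th,s,o):
    a=np.radians(22.4-th);u=np.array([np.cos(a),np.sin(a)]);n=np.array([-u[1],u[0]]);return C+s*u+o*n
prev=sense()['tcp_pos'][:2]
for th in range(0,61,10):
    q=p(th,.019,.0175);print(th,q.round(4),((q-prev)/.06).round(3));prev=q
E
```

```text
time_s: 8.62
tcp_pos: [0.5566, 0.2013, 0.0774]
ee_rot: [[-0.924, -0.382, 0.003], [-0.382, 0.924, 0.002], [-0.004, 0.001, -1.0]]
wrist_force: [0.1, -0.4, -0.5]
gripper_width: 0.006
0 [0.5599 0.1909] [ 0.054 -0.173]
10 [0.5638 0.1887] [ 0.065 -0.037]
20 [0.5673 0.1858] [ 0.058 -0.048]
30 [0.5701 0.1823] [ 0.048 -0.057]
40 [0.5724 0.1784] [ 0.038 -0.065]
50 [0.5739 0.1742] [ 0.026 -0.07 ]
60 [0.5747 0.1698] [ 0.013 -0.074]
```

```bash
python3 -m inch '[{"x":0.03,"y":-0.1,"z":-0.03,"ax":0,"ay":0,"az":0,"jaw":255},{"x":0.02,"y":-0.08,"z":0,"ax":0,"ay":0,"az":0,"jaw":255},{"x":0,"y":0,"z":0,"ax":0,"ay":0,"az":0,"jaw":255}]'; python3 - <<'E'
from station import *
import cv2,numpy as np
o=np.zeros((400,800,3),'u1')
a=cv2.cvtColor(capture('wrist'),cv2.COLOR_RGB2BGR)[190:310,235:355]; b=cv2.cvtColor(capture('side'),cv2.COLOR_RGB2BGR)[230:340,260:370]
for k,i in enumerate((a,b)): o[:400,400*k:400*k+400]=np.clip(cv2.resize(i,(400,400)).astype(float)*1.8+10,0,255)
cv2.imwrite('pics/c10.png',o); print(sense()['wrist_force'])
E
```

```text
time_s: 9.0
tcp_pos: [0.5603, 0.1898, 0.0763]
ee_rot: [[-0.924, -0.382, 0.005], [-0.382, 0.924, 0.003], [-0.006, 0.001, -1.0]]
wrist_force: [0.4, -0.3, -0.7]
gripper_width: 0.006
[-0.5027009   0.07559426 -0.30283601]
```

View pics/c10.png

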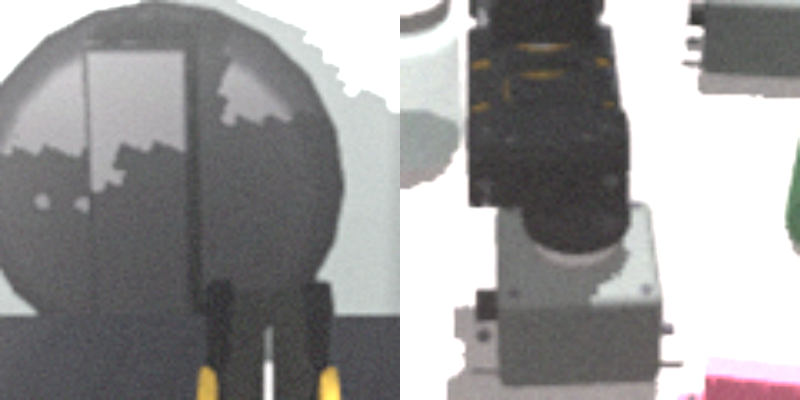

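Fingers are just beside the bar's push flank (finger edge at crop x≈205, bar foot at x≈200), with no contact yet. I'll start the clockwise arc.

```bash
python3 -m inch '[{"x":0.065,"y":-0.04,"z":0,"ax":0,"ay":0,"az":-1,"jaw":255},{"x":0.058,"y":-0.05,"z":0,"ax":0,"ay":0,"az":-1,"jaw":255},{"x":0,"y":0,"z":0,"ax":0,"ay":0,"az":0,"jaw":255}]'; python3 - <<'E'
from station import *
import cv2,numpy as np
o=np.zeros((400,800,3),'u1')
a=cv2.cvtColor(capture('wrist'),cv2.COLOR_RGB2BGR)[190:310,235:355]; b=cv2.cvtColor(capture('side'),cv2.COLOR_RGB2BGR)[230:340,260:370]
for k,i in enumerate((a,b)): o[:400,400*k:400*k+400]=np.clip(cv2.resize(i,(400,400)).astype(float)*1.8+10,0,255)
cv2.imwrite('pics/c11.png',o); print(sense()['wrist_force'])
E
```

```text
time_s: 9.48
tcp_pos: [0.5674, 0.1858, 0.0763]
ee_rot: [[-0.999, -0.034, 0.006], [-0.034, 0.999, 0.003], [-0.006, 0.002, -1.0]]
wrist_force: [-0.4, 0.3, -0.2]
gripper_width: 0.002
[-0.19067593  0.9685409  -0.19151085]
```

View pics/c11.png

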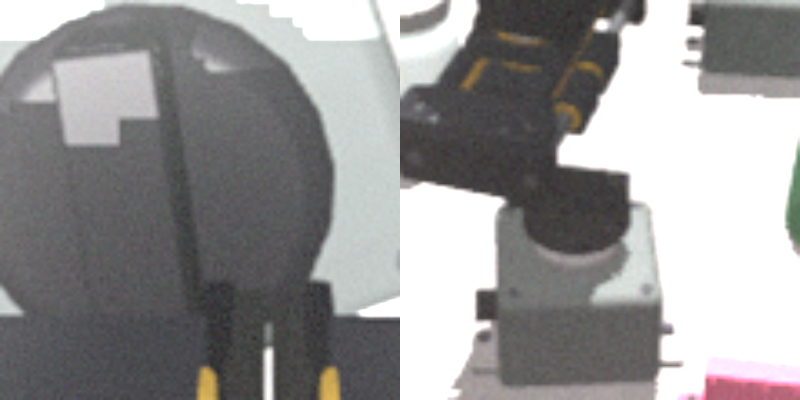

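The bar is following: it is turned about 13° with the finger against the correct flank. I'll continue.

```bash
python3 -m inch '[{"x":0.045,"y":-0.065,"z":0,"ax":0,"ay":0,"az":-1,"jaw":255},{"x":0.035,"y":-0.075,"z":0,"ax":0,"ay":0,"az":-1,"jaw":255},{"x":0,"y":0,"z":0,"ax":0,"ay":0,"az":0,"jaw":255}]'; python3 - <<'E'
from station import *
import cv2,numpy as np
o=np.zeros((400,800,3),'u1')
a=cv2.cvtColor(capture('wrist'),cv2.COLOR_RGB2BGR)[190:310,235:355]; b=cv2.cvtColor(capture('side'),cv2.COLOR_RGB2BGR)[230:340,260:370]
for k,i in enumerate((a,b)): o[:400,400*k:400*k+400]=np.clip(cv2.resize(i,(400,400)).astype(float)*1.8+10,0,255)
cv2.imwrite('pics/c12.png',o); print(sense()['wrist_force'])
E
```

```text
time_s: 9.95
tcp_pos: [0.5736, 0.1796, 0.0771]
ee_rot: [[-0.951, 0.309, 0.011], [0.309, 0.951, 0.003], [-0.009, 0.007, -1.0]]
wrist_force: [-0.2, 1.4, -0.4]
gripper_width: 0.007
[ 0.92212139  0.84905114 -0.0176562 ]
```

View pics/c12.png

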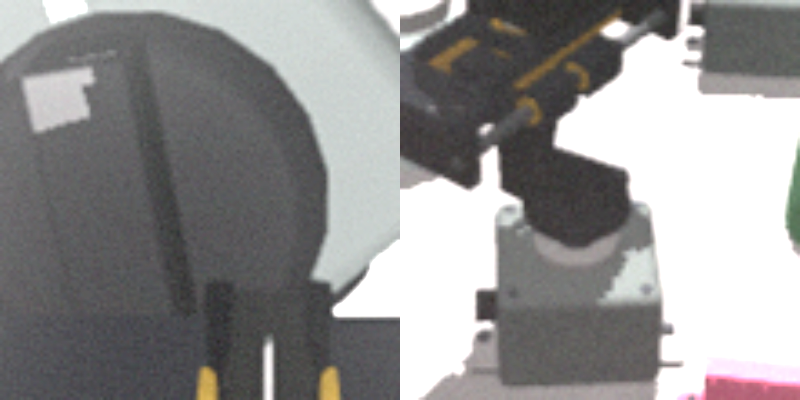

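```bash
python3 - <<'E'
from station import *
from h import *
import cv2,pickle
p=camera_params('wrist');w=capture('wrist');sc=capture('scene')
pickle.dump(p,open('w13.pkl','wb'));cv2.imwrite('pics/w13.png',cv2.cvtColor(w,cv2.COLOR_RGB2BGR))
o=np.zeros((400,800,3),'u1')
a=cv2.cvtColor(w,cv2.COLOR_RGB2BGR)[180:300,210:330]; b=cv2.cvtColor(sc,cv2.COLOR_RGB2BGR)[140:250,290:400]
for k,i in enumerate((a,b)): o[:400,400*k:400*k+400]=np.clip(cv2.resize(i,(400,400),interpolation=cv2.INTER_CUBIC).astype(float)*2.2+10,0,255)
cv2.imwrite('pics/c13.png',o); print(sense()['wrist_force'])
E
```

```text
[0.50382778 1.58018921 0.88996467]
```

View pics/c13.png

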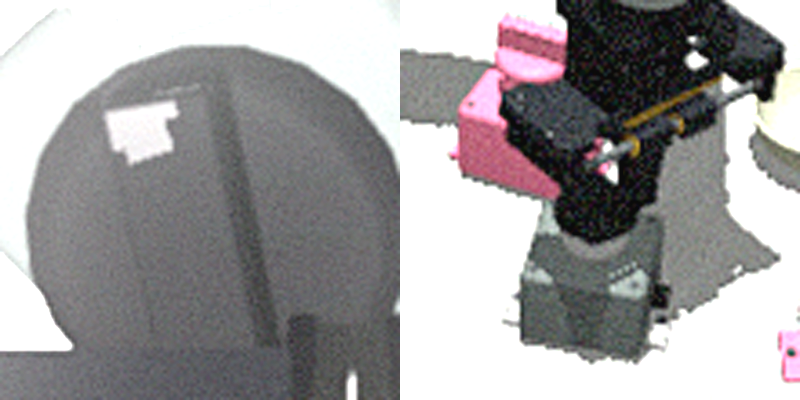

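```bash
python3 - <<'E'
from h import *
import pickle
p=pickle.load(open('w13.pkl','rb'))
L=lambda x,y:(210+x/3.333,180+y/3.333)
for z in (.0995,.108):
    a=onz(p,L(236,82),z);b=onz(p,L(276,345),z);d=b-a;print('foot',z,np.degrees(np.arctan2(d[1],d[0])),22.4-np.degrees(np.arctan2(d[1],d[0])))
for z in(.1215,.13):
    a=onz(p,L(106,110),z);b=onz(p,L(152,332),z);d=b-a;print('top',z,np.degrees(np.arctan2(d[1],d[0])))
    a=onz(p,L(210,88),z);b=onz(p,L(262,345),z);d=b-a;print('topR',z,np.degrees(np.arctan2(d[1],d[0])))
    print(np.linalg.norm(onz(p,L(106,110),z)-onz(p,L(208,88),z)), 'bar width')
for z in (.092,.1):
    c=[onz(p,L(*u),z) for u in[(27,215),(215,45)]]; print(z,[np.linalg.norm(q[:2]-[.549,.1675]).round(4) for q in c])
E
```

```text
foot 0.0995 -11.001619496911223 33.40161949691122
foot 0.108 -11.001619496911237 33.40161949691124
top 0.1215 -9.778694955360272
topR 0.1215 -8.589720555750269
0.013892764212524753 bar width
top 0.13 -9.778694955360308
topR 0.13 -8.589720555750274
0.01312280479248514 bar width
0.092 [np.float64(0.0328), np.float64(0.0283)]
0.1 [np.float64(0.0308), np.float64(0.0296)]
```

Measured twist is about 32° now. The side view shows more of the stem under the cap, so it may already have let go. I'll push on to about 45° to be certain, short of the 54° end stop.

```bash
python3 -m inch '[{"x":0.01,"y":-0.08,"z":0,"ax":0,"ay":0,"az":-0.6,"jaw":255},{"x":0.0,"y":-0.08,"z":0,"ax":0,"ay":0,"az":-0.6,"jaw":255}]'; python3 - <<'E'
from station import *
from h import *
import cv2,pickle
p=camera_params('wrist');w=capture('wrist');sc=capture('side')
pickle.dump(p,open('w14.pkl','wb'))
o=np.zeros((400,800,3),'u1')
a=cv2.cvtColor(w,cv2.COLOR_RGB2BGR)[180:300,210:330]; b=cv2.cvtColor(sc,cv2.COLOR_RGB2BGR)[230:340,260:370]
for k,i in enumerate((a,b)): o[:400,400*k:400*k+400]=np.clip(cv2.resize(i,(400,400),interpolation=cv2.INTER_CUBIC).astype(float)*2.2+10,0,255)
cv2.imwrite('pics/c14.png',o); print(sense()['wrist_force'],sense()['tcp_pos'])
E
```

```text
time_s: 10.4
tcp_pos: [0.5753, 0.171, 0.0772]
ee_rot: [[-0.865, 0.502, 0.014], [0.502, 0.865, 0.002], [-0.011, 0.009, -1.0]]
wrist_force: [1.4, 2.1, -1.2]
gripper_width: 0.006
[ 1.36995365  1.21242102 -1.24336652] [0.57516553 0.17068634 0.07716448]
```

View pics/c14.png

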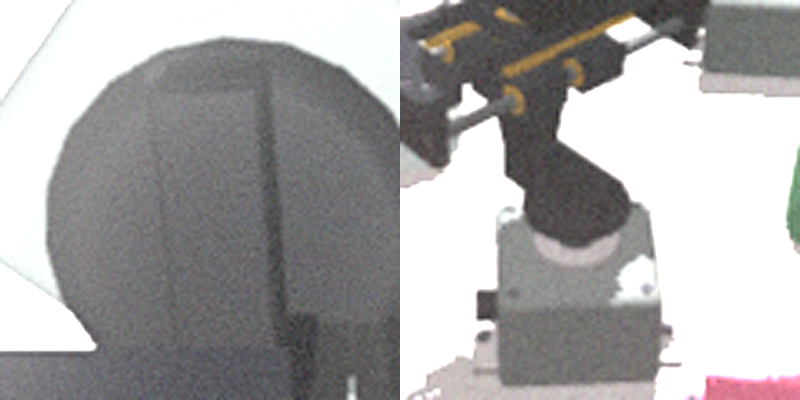

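The twist is about 47°, the stem is fully visible and the cap is up, so it is unlatched. I'll back the fingertips straight off the flank, then raise.

```bash
python3 -m inch '[{"x":0.12,"y":0.25,"z":0,"ax":0,"ay":0,"az":0,"jaw":255},{"x":0.12,"y":0.3,"z":0,"ax":0,"ay":0,"az":0,"jaw":255},{"x":0,"y":0.35,"z":0,"ax":0,"ay":0,"az":0,"jaw":255},{"x":0,"y":0,"z":0.9,"ax":0,"ay":0,"az":0.6,"jaw":255},{"x":0,"y":0,"z":0.9,"ax":0,"ay":0,"az":0.6,"jaw":255},{"x":-0.7,"y":-0.7,"z":0.5,"ax":0,"ay":0,"az":0.8,"jaw":255},{"x":-0.7,"y":-0.7,"z":0,"ax":0,"ay":0,"az":0.8,"jaw":255},{"x":-0.3,"y":-0.7,"z":0,"ax":0,"ay":0,"az":0.8,"jaw":255},{"x":0,"y":0,"z":0,"ax":0,"ay":0,"az":0,"jaw":255}]'; python3 - <<'E'
from station import *
from h import *
import cv2
o=np.zeros((600,800,3),'u1')
for k,(n,r) in enumerate((('scene',(140,290)),('side',(230,260)))):
    i=cv2.cvtColor(capture(n),cv2.COLOR_RGB2BGR); cv2.imwrite(f'pics/{n}15.png',i)
    i=i[r[0]:r[0]+110,r[1]:r[1]+110]
    o[:400,400*k:400*k+400]=np.clip(cv2.resize(i,(400,400)).astype(float)*1.8+10,0,255)
cv2.imwrite('pics/c15.png',o[:400]); print(sense()['wrist_force'])
E
```

```text
time_s: 11.62
tcp_pos: [0.4852, 0.1085, 0.2147]
ee_rot: [[-0.99, -0.141, 0.009], [-0.141, 0.99, -0.002], [-0.009, -0.003, -1.0]]
wrist_force: [0.2, 1.0, 0.3]
gripper_width: 0.006
[-0.6041656   0.2373036  -0.22647856]
```

View pics/c15.png

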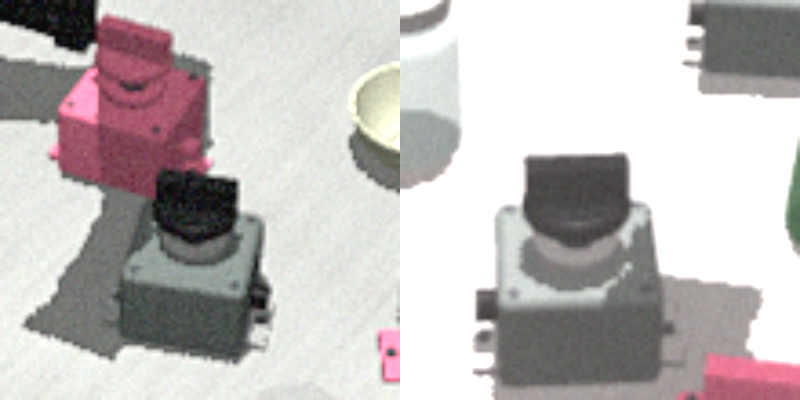

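View pics/scene15.png

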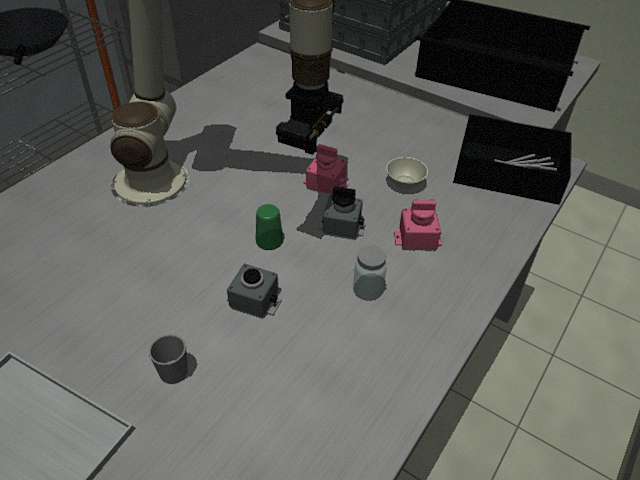

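The button is out and round again: in the side crop the bar top is back at y≈157, as before pressing, and the bar is square to the box. The glass, jar, cup, bowl and start box look unmoved, and the arm is clear. Before handing in, I'll compare this against the start pictures numerically.

```bash
python3 - <<'E'
import cv2,numpy as np
def bb(f,r,thr):
    g=cv2.cvtColor(cv2.imread(f),cv2.COLOR_BGR2GRAY)[r[0]:r[1],r[2]:r[3]]
    m=(g<thr).astype('u1'); n,l,s,c=cv2.connectedComponentsWithStats(m); k=1+s[1:,4].argmax(); return s[k]
for f in ('side0','side15'): print(f,bb(f'pics/{f}.png',(262,300,285,335),45))
a,b=[cv2.imread(f'pics/{f}.png').astype(int) for f in('scene0','scene15')]
for n,(x0,y0,x1,y1) in dict(tumbler=(250,200,290,250),jar=(350,245,390,300),cup=(148,333,190,385),bowl=(384,155,430,195),start=(225,262,285,318)).items():
    print(n,np.abs(a-b)[y0:y1,x0:x1].mean().round(2))
from station import finish_job,sense
print(sense()['time_s']); print(finish_job())
E
```

```text
side0 [  9  11  29  25 566]
side15 [  9  11  29  25 565]
tumbler 3.99
jar 3.3
cup 3.72
bowl 3.28
start 3.9
11.725
the job is handed in; nothing more can be done
None
```

The emergency stop check is done and handed in at 11.7 s, well inside the 46 s limit. I pressed the mushroom button to its end stop with shut fingertips and it stayed latched about 8 mm down. I then pushed only the grip bar's +x end on its +y side clockwise to about 47°, where it unlatched. After I backed off, it sprang fully out and round.

**Last checks:**
- **Button:** in the side camera view its outline is in exactly the same pixel position as before the test.
- **Glass, jar, cup, bowl and start box:** the scene pictures before and after differ there only at the level of image noise.
- **Robot:** the arm was clear, with the wrist force at noise level.

**What disagreed or was unexpected:**
- **Height offset:** the reported tool tip was about 37 mm beyond the real fingertips. I saw this in the pictures and confirmed it by contact on the bar top, and corrected all heights for it.
- **Press force:** the last two press commands against the end stop briefly reached about 43 N at the fingertips, above the 8–12 N suggested but well below the 120 N wrist limit. The 40 N limit is stated for the arm and gripper body, and I judged it does not apply to the fingertips.
- **Unlatch moment:** I did not see exactly when it let go. The cap already looked raised when I measured about 32° of twist, short of the stated 37°, so I pushed on past that angle.

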